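Roll the bronze sleeve up to the stop and hold it

ROBOT

A 6-joint arm with a two-finger parallel gripper is mounted at the origin on the work surface. World frame = base frame: x ahead of the robot, y to its left, z up, the work surface at z = 0. Lengths are in mm, angles in rad, forces in N, time in s.
With the tool pointing down it reaches from about 300 to 950 mm from the base axis. Payload 3.1 kg.
Tool frame: the origin (TCP) lies midway between the tips of the shut fingers; the grasp point (between the pads) lies 19 mm behind it; z points along the fingers, y is the direction in which the jaws open and shut (so a half turn about z gives the same grasp; the last joint's range is limited). The gripper opens to 85 mm and grips with 20 to 120 N. Pads are 22 mm wide; open, the fingers measure 114 mm over their backs; the gripper's body (76 mm by 85 mm) begins 54 mm behind the grasp point. The pads swing forward as they close: fully open they stand 13 mm farther back than shut.
Start: joints at [1.152, 0.308, 1.634, -0, 1.2, -0.07], TCP at [213.632, 587.361, 231.272] pointing down, gripper open.
Joint ranges: [-3.06, 3.06], [-0.79, 1.96], [0.05, 2.63], [-1.19, 4.34], [0.05, 2.64], [-2.94, 2.94]. Speed limits (rad/s): [2.79, 2.79, 3.14, 3.14, 3.14, 3.14].

INTERFACE

Orientations are given as a unit quaternion [x, y, z, w].
In Python, from plant import bot gives the robot as it stands.
- The arm moves only by the shell command python3 -m jog 'ROWS' [FORCE]. ROWS is JSON, a list of rows, each a list of 3 entries, a list of its own where there are three numbers: the turn, a rotation vector about the tool's x, y, z in degrees, then the shift along the tool's x, y, z in m, then the closure in counts, from 0 (fully open) to 255 (shut). A call has 1 to 8 rows; each row shifts and turns the pose as measured when the row begins, along the tool's axes as they then stand; what a row does not reach is not made up. A row lasts 1/10 s, in which the tool goes at most 50 mm and 8.59 degrees, less where a joint would pass 70% of its speed; a pose out of reach is approached as far as the arm can. A call is refused whole if a number of a shift passes 0.05 or a number of a turn 8.59, either way. A call with a gripper value outside its range is refused whole. The fingers move at their own pace and stop on an object; FORCE is the grip in N (left out, the last holds). Time passes only in rows, so rows that do not move let the fingers close. It gives the time, the measured TCP pose, the force and the opening at its end, in the units of the state.
- bot.sense(): the state, without advancing time (a new reading comes with each control period).
- bot.grab_frame(name): name is "scene" or "top"; returns the picture (400x640x3 uint8, red, green, blue); there is no depth.
- bot.get_calibration(name): a dict with "fx", "fy", "cx", "cy" (pixels), "rvec" (rotation vector, rad) and "tvec" (3), from world to camera coordinates, as OpenCV has them. Camera axes: x right, y down, z forward; pixel columns grow to the right and rows downward; lengths in mm; the calibration is good to about 2 mm. A picture is of the moment at which its call begins. get_calibration takes no time and is no camera call.
- bot.finish_job(): hands the job in, once; it reports no verdict.
Trained networks look in the newest picture that a camera, given by its name, has taken for a name from the list of things; names that differ only in an ending like _2 or _b are one class to them, and where a whole thing is asked for, a point or a joint stands for the part that bears it (a point fixed in the world has none). Each returns a list of dicts, best first, with "confidence" (0 to 1); they miss things now and then, are a little off and sometimes report something else, mostly with a low value. They report only what shows in the picture. A call takes as long as a camera call. They do not tell look-alikes from the thing itself.
- bot.recognise(target, camera): "position" ([column, row] in pixels, amid what is visible of it).
- bot.outline_of(target, camera): "pixels" (400x640 bool, what is visible of it) and "position" ([column, row] in pixels, amid what is visible of it).
The state is a dict: "time": time; "q": joint angles; "dq": joint speeds; "tau": joint torques, N m; "eef_pos": TCP position; "tcp_rot": TCP orientation; "ft_force": force on the tool from outside, world axes, zero at the start; "wrist_torque": the same for the moment, N m; "opening": finger opening in mm.
Only numpy, scipy, OpenCV 4.12 (cv2) and the standard library are available. Lean on these libraries where they do the work, as an engineer would, in place of code of your own. Each camera call takes 0.05 s, during which the arm holds its last target. There are 200 camera calls.

TASK

With the fingertips behind it, push the bronze sleeve slowly up its lane of the wooden ramp, without letting it roll back, until it lies squarely against the green stop plate, and finish with the fingers still holding it there (let go, it would roll down again). Only push: do not pick it up, and leave the steel sleeve in the other lane and the other things on the bench as they are.

Things in the scene. Friction and masses are not known exactly. Their poses are not given: they have to be found in the camera images.
- bronze_sleeve: Bronze-yellow bearing sleeve, a loose cylinder 50 mm in diameter, 70 mm long, about 0.6 kg, with black bore at its ends. It lies across the left or the right lane of the ramp, against the low lip at the foot, and rolls freely downhill if let go. Origin at the centre of the cylinder; its y axis is the cylinder's axis (x and z turn as it rolls).
- deck: Sloping plywood deck of the fixed ramp, rising 8 degrees away from the robot. Origin at the middle of the lower edge of its top face, 22 mm above the bench; x runs uphill along the slope, y across to the left, z square out of it. 245 x 196 mm. Curbs 12 mm wide, 15 mm high at y = -92, 0, 92 mm part it into two lanes 80 mm wide, centred at y = -46 and +46 mm.
- ramp_foot (a point): Middle of the uphill face of the dark wooden lip at the foot of both lanes, at deck level (deck x = 12 mm). The lip is 12 mm high and 12 mm thick; a sleeve resting on it has its centre at deck x = 33 mm, 25 mm above the deck. The 10 mm thick base board reaches 30 mm beyond the lip towards the robot.
- ramp_stop (a point): Middle of the downhill face of the green stop plate across the top of both lanes, at deck level (deck x = 225 mm). The plate is 55 mm high; a sleeve touching it has its centre at deck x = 200 mm.
- steel_sleeve: Grey steel sleeve of the same size and shape, at the foot of the other lane; to be left there. Origin at its centre.
- tin: Blue tin, 66 mm across, 85 mm high, standing on the bench left of the ramp. Origin at the centre of its foot.
- jar: Amber jar with black lid, 60 mm across, 80 mm high, standing on the bench right of the ramp. Origin at the centre of its foot.
- mug: White mug, 80 mm across, 90 mm high, at the left of the bench. Origin at the centre of its foot.
- screwdriver: Screwdriver with orange handle lying at the right of the bench. Origin on its underside.
- wrench: Steel wrench lying at the right of the bench. Origin on its underside.
Not all that is in view belongs to the job. What is meant by the bronze_sleeve is not pink or red, and is the larger of those in its own colour.

How it is judged:
By the outcome, as a careful person would: the job done as asked, in the order asked, and still so for the second after the job is handed in, while the arm keeps its last pose, push and grip.
It also fails if it takes over 32 s, if anything falls off the work surface, if the arm or the gripper's body presses on something with over 40 N, if the wrist force passes 120 N, or if a joint passes its speed limit or range.

## Working session

There is one attempt and no reset: what is moved stays moved. The work goes in short steps, Python scripts to look and compute and a shell command to move; the robot and the scene stay as the last step left them, time stands still between calls to the robot, and variables do not carry over. Pictures are saved under pics/ and viewed, about 8 in all and at most 12, crops included, and the job is handed in when it is done.

```bash
mkdir -p pics; ls; python3 - <<'E'
from plant import bot
import cv2,numpy as np
for c in("scene","top"):
    im=bot.grab_frame(c);cv2.imwrite(f"pics/{c}0.png",im[:,:,::-1])
    k=bot.get_calibration(c);print(c,k)
    for n in("bronze_sleeve","steel_sleeve","ramp_foot","ramp_stop","deck"):
        print(n,[(np.round(d["position"]),round(d["confidence"],2)) for d in bot.recognise(n,c)])
s=bot.sense();print(s["time"],s["eef_pos"],s["tcp_rot"],s["opening"])
E
```

```text
pics
scene {'fx': 463.3020518271529, 'fy': 463.3020518271529, 'cx': 316.72527421002457, 'cy': 197.76796972453698, 'rvec': array([ 1.04613742,  2.66256021, -0.73278935]), 'tvec': array([ 375.68277989, -278.97123138, 1547.74785365])}
bronze_sleeve [(array([350., 163.]), 0.78), (array([377., 207.]), 0.77), (array([359., 246.]), 0.77), (array([324., 196.]), 0.61)]
steel_sleeve [(array([306., 173.]), 0.95)]
ramp_foot [(array([283., 203.]), 0.91)]
ramp_stop [(array([279., 209.]), 0.8)]
deck [(array([280., 206.]), 0.86)]
top {'fx': 435.29097678492985, 'fy': 435.29097678492985, 'cx': 316.436287017582, 'cy': 202.7368118875908, 'rvec': array([ 2.15734712, -2.21005445,  0.06799826]), 'tvec': array([  30.99234182,  499.23289697, 1555.75060095])}
bronze_sleeve [(array([282., 228.]), 0.6), (array([318., 204.]), 0.58), (array([272., 194.]), 0.58), (array([341., 209.]), 0.31)]
steel_sleeve [(array([345., 210.]), 0.79)]
ramp_foot []
ramp_stop [(array([332., 176.]), 0.6), (array([340., 210.]), 0.34)]
deck [(array([333., 176.]), 0.9)]
0.6 [213.65644558 587.38589075 231.32080255] [1.73531662e-01 9.84828289e-01 5.31412939e-05 1.81277518e-05] 85.79577374485238
```

```bash
python3 - <<'E'
import cv2
a=cv2.imread("pics/scene0.png")[110:290,200:440];cv2.imwrite("pics/s1.png",cv2.resize(a,(800,600),interpolation=cv2.INTER_CUBIC))
a=cv2.imread("pics/top0.png")[110:260,230:430];cv2.imwrite("pics/t1.png",cv2.resize(a,(800,600),interpolation=cv2.INTER_CUBIC))
E
```

```text
(no output)
```

View pics/s1.png

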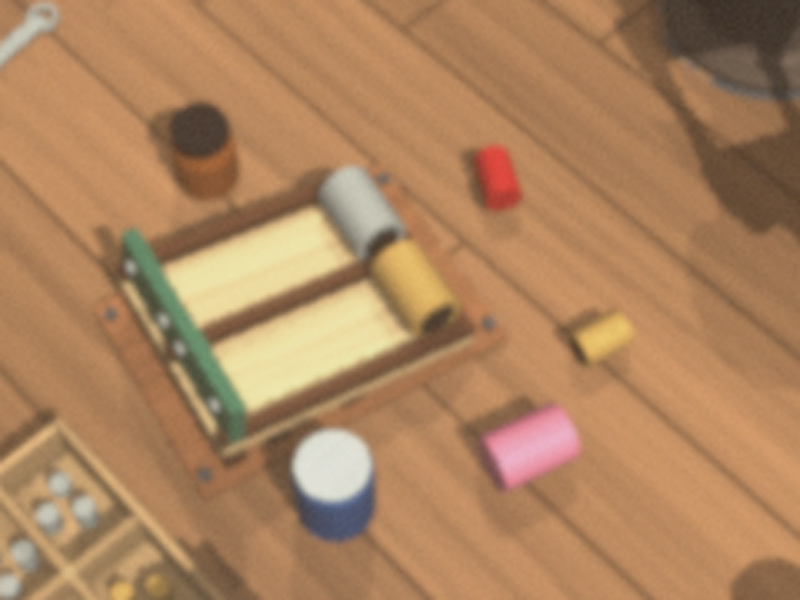

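View pics/t1.png

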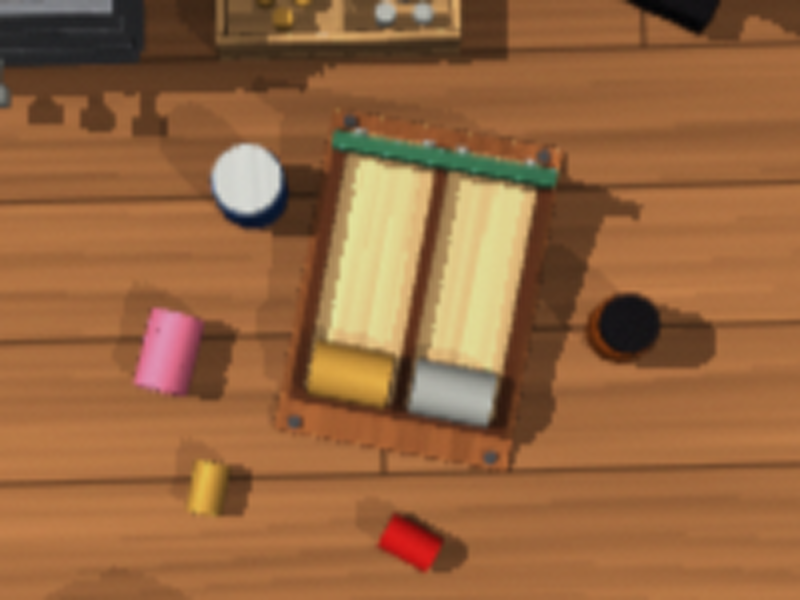

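The candidates for bronze_sleeve, as scene-camera pixels:
- (324,196), yellow, in the left lane
- (380,211), small yellow, on the bench
- (359,244), pink
- (349,163), red

The one at (324,196), top (318,204), fits: it is yellow, the larger of the two yellow ones, and lies at the foot of the left lane beside the steel sleeve. The enlarged crops confirm this. Next I fit the ramp pose.

```bash
cat > h.py <<'E'
from plant import bot
import cv2,numpy as np
from scipy.optimize import least_squares
from scipy.spatial.transform import Rotation as R
def proj(P,c):
    k=bot.get_calibration(c);K=np.array([[k["fx"],0,k["cx"]],[0,k["fy"],k["cy"]],[0,0,1]])
    return cv2.projectPoints(np.array(P,float).reshape(-1,3),k["rvec"],k["tvec"],K,None)[0][:,0]
def deck(p):
    x,y,a=p
    return R.from_euler("ZY",[a,-np.radians(8)]),np.array([x,y,22.])
def near(n,c,px):
    bot.grab_frame(c)
    ds=bot.outline_of(n,c)
    d=min(ds,key=lambda d:np.hypot(*(np.array(d["position"])-px)),default=None)
    if d is None:return None
    m=np.argwhere(d["pixels"]);return m[:,::-1].mean(0),len(m),d["confidence"]
E
python3 - <<'E'
from h import *
obs=[]
for n,P,pt,ps in(("bronze_sleeve",(33,46,25),(318,204),(324,196)),("steel_sleeve",(33,-46,25),(343.5,208),(308.5,173.5)),("ramp_stop",(226,0,28),None,None)):
    for c,px in(("top",pt),("scene",ps)):
        if px is None: continue
        r=near(n,c,px);print(n,c,r)
        obs.append((c,P,r[0] if r and np.hypot(*(r[0]-px))<4 else np.array(px)))
# hand-read plate-top ends (mid of plate thickness)
for c,P,uv in(("top",(228,98,55),(230+335/4,110+141/4)),("top",(228,-98,55),(230+556/4,110+178/4)),
  ("scene",(228,-98,55),(200+131*.3,110+238*.3)),("scene",(228,98,55),(200+238*.3,110+408*.3))): obs.append((c,P,np.array(uv)))
def f(p):
    r,o=deck(p);return np.concatenate([proj(r.apply(P)+o,c)[0]-uv for c,P,uv in obs])
s=least_squares(f,[500,0,-.15],x_scale=[100,100,.1],loss="soft_l1");p=s.x
print(p,np.degrees(p[2]));print(np.round(f(p).reshape(-1,2),1));np.save("p.npy",p)
r,o=deck(p)
for P in((33,46,25),(200,46,25),(12,46,12),(0,46,0)):print(P,r.apply(P)+o)
E
```

```text
bronze_sleeve top (array([317.14885496, 203.4351145 ]), 262, 0.68)
bronze_sleeve scene (array([324.04872881, 195.98305085]), 472, 0.97)
steel_sleeve top (array([342.75874126, 207.48251748]), 286, 0.54)
steel_sleeve scene (array([307.49435666, 173.03386005]), 443, 0.92)
[ 4.59797041e+02 -2.45361724e+01 -2.05506470e-01] -11.774653395402408
[[ 0.5 -0.8]
 [-0.3  0.4]
 [ 0.5 -0.2]
 [-0.   0.5]
 [-1.2 -0.4]
 [-0.2  0.4]
 [-0.1 -3.2]
 [ 1.1 -0.3]]
(33, 46, 25) [497.76903444  14.53734309  51.34941405]
(200, 46, 25) [659.66394609 -19.20952789  74.59132191]
(12, 46, 12) [479.18217129  18.41176055  35.55329404]
(0, 46, 0) [469.18393903  20.49588445  22.        ]
```

The ramp fit is consistent to about 2 mm. I'll align the tool square to the deck (tool x pointing downhill) and work out the moves in tool axes.

```bash
cat > go.py <<'E'
import sys
from h import *
def need(dx,dy,dz):
    r,o=deck(np.load("p.npy"));s=bot.sense()
    T=R.from_matrix(r.as_matrix()@np.diag([-1,1,-1]));C=R.from_quat(s["tcp_rot"])
    t=r.apply([dx,dy,dz])+o
    print("t",round(s["time"],2),"TCP in deck",np.round(r.inv().apply(s["eef_pos"]-o),1),"open",round(s["opening"],1),"F deck",np.round(r.inv().apply(s["ft_force"]),1))
    print("turn deg",np.round(np.degrees((C.inv()*T).as_rotvec()),2),"shift now-axes",np.round(C.inv().apply(t-s["eef_pos"]),1),"shift target-axes",np.round(T.inv().apply(t-s["eef_pos"]),1))
if __name__=="__main__": need(*map(float,sys.argv[1:4]))
E
python3 go.py -25 46 80
```

```text
t 1.0 TCP in deck [-333.1  548.8  258.2] open 85.7 F deck [ 0.6 -0.1 -0.3]
turn deg [-0.57 -7.98 -8.2 ] shift now-axes [-398.3 -450.5  133.6] shift target-axes [-308.1 -502.8  178.2]
```

```bash
python3 -m jog '[[[-0.6,-8,-8.2],[0,0,0],100],[[0,0,0],[-0.024,-0.039,0],130],[[0,0,0],[-0.024,-0.039,0],130],[[0,0,0],[-0.024,-0.039,0],130],[[0,0,0],[-0.024,-0.039,0],130],[[0,0,0],[-0.024,-0.039,0],130],[[0,0,0],[-0.024,-0.039,0],130],[[0,0,0],[-0.024,-0.039,0],130]]' 20; python3 go.py -25 46 80
```

```text
time: 1.8
eef_pos: [313.1, 279.9, 248.1]
tcp_rot: [0.111, 0.992, -0.003, 0.055]
ft_force: [0.9, 0.5, 1.2]
opening: 42.2
t 1.8 TCP in deck [-172.3  268.1  252.5] open 42.2 F deck [1.  0.7 1. ]
turn deg [ 0.24 -1.66 -1.03] shift now-axes [-156.2 -220.1  167.2] shift target-axes [-147.3 -222.1  172.5]
```

```bash
python3 -m jog '[[[0.2,-1.6,-1],[-0.026,-0.037,0.01],140],[[0,0,0],[-0.025,-0.038,0.02],140],[[0,0,0],[-0.025,-0.038,0.02],140],[[0,0,0],[-0.025,-0.038,0.02],140],[[0,0,0],[-0.024,-0.038,0.02],140],[[0,0,0],[-0.02,-0.03,0.03],140],[[0,0,0],[0,0,0.03],140],[[0,0,0],[0,0,0],140]]' 20; python3 go.py -25 46 60
```

```text
time: 2.6
eef_pos: [437.7, 20.7, 123.4]
tcp_rot: [0.106, 0.991, -0.004, 0.08]
ft_force: [0.1, 0.4, -0.2]
opening: 38.5
t 2.6 TCP in deck [-16.5  39.8 104.7] open 38.5 F deck [-0.   0.4 -0.2]
turn deg [ 0.49  1.14 -0.49] shift now-axes [ 9.4  5.7 44.5] shift target-axes [ 8.5  6.2 44.7]
```

```bash
python3 -m jog '[[[0.5,1.1,-0.5],[0.009,0.006,0],140],[[0,0,0],[0,0,0.03],140],[[0,0,0],[0,0,0.03],140],[[0,0,0],[0,0,0],140]]' 20; python3 go.py -25 46 16; python3 - <<'E'
from h import *
for c,(a,b,x,y) in(("scene",(130,270,230,430)),("top",(140,260,260,400))):
    im=bot.grab_frame(c);cv2.imwrite(f"pics/{c}2.png",cv2.resize(im[a:b,x:y,::-1],None,fx=4,fy=4,interpolation=cv2.INTER_CUBIC))
E
```

```text
time: 3.0
eef_pos: [441.3, 30.4, 66.9]
tcp_rot: [0.1, 0.992, -0.007, 0.072]
ft_force: [-1.0, -0.2, -0.8]
opening: 38.8
t 3.0 TCP in deck [-22.8  50.   48.6] open 38.8 F deck [-1.1 -0.4 -0.6]
turn deg [0.07 0.34 0.26] shift now-axes [ 2.4 -4.1 32.5] shift target-axes [ 2.2 -4.  32.6]
```

View pics/scene2.png

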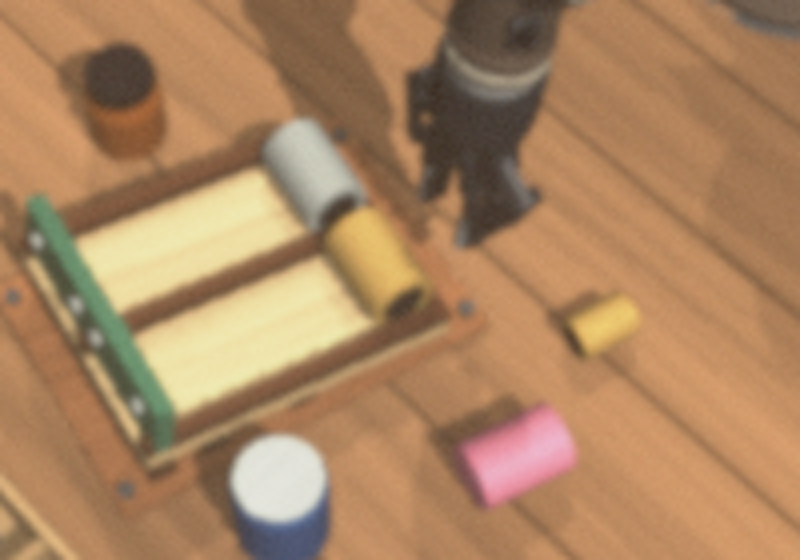

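View pics/top2.png

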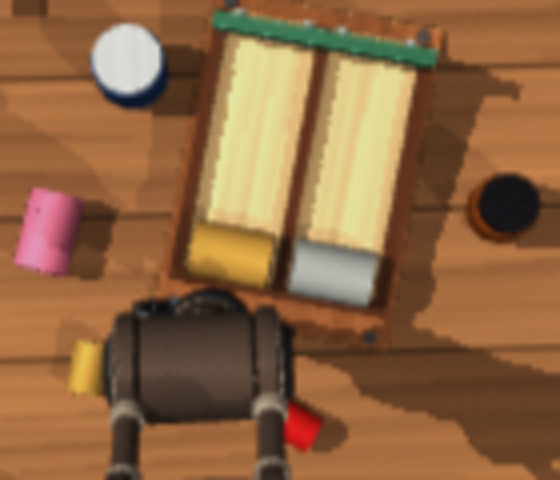

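The fingers are behind the left-lane sleeve (scene tips at about (337,179) and (346,190), sleeve at (324,196)). Nothing has been disturbed. I'll lower them, watching the lip.

```bash
python3 -c "
from h import *
s=bot.sense();print(proj(s['eef_pos'],'scene'))"
python3 -m jog '[[[0,0.3,0.3],[0,-0.004,0.02],140],[[0,0,0],[0,0,0.01],140],[[0,0,0],[0,0,0],140]]' 20; python3 go.py -3 46 15
```

```text
[[341.29304958 185.52185627]]
time: 3.4
eef_pos: [452.7, 27.6, 46.1]
tcp_rot: [0.101, 0.992, -0.006, 0.079]
ft_force: [0.0, 0.3, -0.0]
opening: 38.9
t 3.4 TCP in deck [-14.1  49.5  26.3] open 38.9 F deck [-0.   0.3 -0. ]
turn deg [0.29 1.04 0.16] shift now-axes [-10.9  -3.6  11.5] shift target-axes [-11.1  -3.5  11.3]
```

```bash
python3 -m jog '[[[0.3,1,0.2],[0.005,-0.004,0],150],[[0,0,0],[0,0,0.004],150],[[0,0,0],[0,0,0],150]]' 20; python3 go.py -3 46 16
```

```text
time: 3.7
eef_pos: [449.1, 24.8, 44.1]
tcp_rot: [0.102, 0.992, -0.007, 0.071]
ft_force: [-0.2, -0.7, 0.1]
opening: 35.2
t 3.7 TCP in deck [-17.2  46.1  24.8] open 35.2 F deck [-0.1 -0.8  0.2]
turn deg [ 0.02  0.24 -0.01] shift now-axes [-14.2  -0.2   8.8] shift target-axes [-14.2  -0.1   8.8]
```

```bash
python3 -m jog '[[[0,0,0],[0.001,0,0.005],150],[[0,0,0],[0,0,0.005],150],[[0,0,0],[0,0,0],150]]' 20; python3 go.py -3 46 16
```

```text
time: 4.0
eef_pos: [450.1, 24.6, 34.0]
tcp_rot: [0.103, 0.992, -0.007, 0.072]
ft_force: [-0.4, 0.5, -0.2]
opening: 35.3
t 4.0 TCP in deck [-17.7  46.2  14.6] open 35.3 F deck [-0.5  0.4 -0.2]
turn deg [ 0.04  0.32 -0.03] shift now-axes [-14.7  -0.1  -1.3] shift target-axes [-14.7  -0.2  -1.4]
```

```bash
python3 -m jog '[[[0,0.3,0],[-0.004,0,-0.002],150],[[0,0,0],[-0.004,0,0],150],[[0,0,0],[-0.003,0,0],150],[[0,0,0],[-0.002,0,0],150]]' 20; python3 go.py 164 46 16
```

```text
time: 4.4
eef_pos: [463.1, 21.8, 37.6]
tcp_rot: [0.103, 0.992, -0.007, 0.069]
ft_force: [-0.7, -0.1, 0.4]
opening: 35.1
t 4.4 TCP in deck [-4.  46.  16.4] open 35.1 F deck [-0.6 -0.3  0.5]
turn deg [ 0.03 -0.06 -0.03] shift now-axes [-1.68e+02  1.00e-01  2.00e-01] shift target-axes [-168.    -0.     0.4]
```

```bash
python3 -m jog '[[[0,0,0],[-0.002,0,0],150],[[0,0,0],[-0.002,0,0],150],[[0,0,0],[-0.002,0,0],150],[[0,0,0],[-0.002,0,0],150],[[0,0,0],[-0.002,0,0],150],[[0,0,0],[-0.002,0,0],150],[[0,0,0],[-0.002,0,0],150],[[0,0,0],[-0.002,0,0],150]]' 20; python3 go.py 164 46 16;python3 - <<'E'
from h import *
im=bot.grab_frame("scene");cv2.imwrite("pics/s3.png",cv2.resize(im[130:270,230:430,::-1],None,fx=4,fy=4,interpolation=cv2.INTER_CUBIC))
E
```

```text
time: 5.2
eef_pos: [474.7, 18.7, 38.1]
tcp_rot: [0.103, 0.993, -0.007, 0.063]
ft_force: [-3.1, -0.1, 1.1]
opening: 35.2
t 5.2 TCP in deck [ 7.9 45.3 15.1] open 35.2 F deck [-2.8 -0.7  1.5]
turn deg [-0.07 -0.7  -0.05] shift now-axes [-156.1    0.8   -2.8] shift target-axes [-156.1    0.7   -0.9]
```

View pics/s3.png

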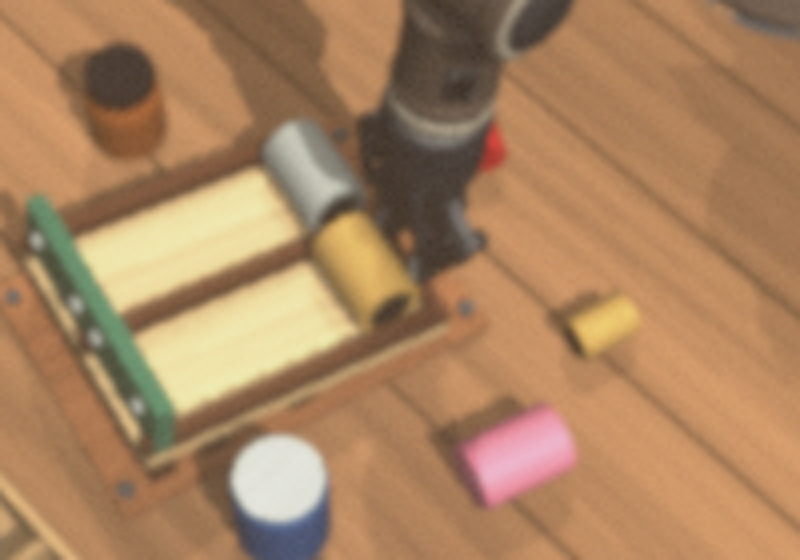

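Contact is good: about 3 N, and the sleeve has moved uphill squarely to crop (365,270). I'll keep pushing slowly, trimming out the drift as I go.

```bash
python3 -m jog '[[[0,-0.3,0],[-0.0025,0,-0.0005],150],[[0,-0.3,0],[-0.0025,0.0003,-0.0004],150],[[0,-0.2,0],[-0.0025,0.0003,-0.0003],150],[[0,-0.1,0],[-0.0025,0.0002,-0.0003],150],[[0,-0.1,0],[-0.0025,0.0001,-0.0002],150],[[0,-0.1,0],[-0.0025,0.0001,-0.0002],150],[[0,-0.1,0],[-0.0025,0.0001,-0.0002],150],[[0,-0.1,0],[-0.0025,0.0001,-0.0002],150]]' 20; python3 go.py 164 46 16
```

```text
time: 6.05
eef_pos: [496.2, 15.5, 43.9]
tcp_rot: [0.103, 0.992, -0.008, 0.076]
ft_force: [-2.7, -0.2, 0.5]
opening: 35.0
t 6.05 TCP in deck [30.3 46.6 17.8] open 35.0 F deck [-2.5 -0.8  0.9]
turn deg [-0.07  0.78 -0.04] shift now-axes [-133.7   -0.5    3.7] shift target-axes [-133.7   -0.6    1.8]
```

```bash
python3 -m jog '[[[0,0.2,0],[-0.0025,-0.0001,0.0003],150],[[0,0.2,0],[-0.0025,-0.0001,0.0003],150],[[0,0.1,0],[-0.0025,-0.0001,0.0002],150],[[0,0.1,0],[-0.0025,0,0.0001],150],[[0,0,0],[-0.0025,0,0],150],[[0,0,0],[-0.0025,0,0],150],[[0,0,0],[-0.0025,0,0],150],[[0,0,0],[-0.0025,0,0],150]]' 20; python3 go.py 164 46 16
```

```text
time: 6.85
eef_pos: [517.5, 10.7, 46.0]
tcp_rot: [0.103, 0.992, -0.008, 0.07]
ft_force: [-3.0, 1.0, 1.6]
opening: 35.0
t 6.85 TCP in deck [52.2 46.3 16.9] open 35.0 F deck [-2.9  0.4  2.1]
turn deg [-0.07  0.12 -0.05] shift now-axes [-111.8   -0.2    1.2] shift target-axes [-111.8   -0.3    0.9]
```

```bash
python3 -m jog '[[[0,0,0],[-0.0025,0,0],150],[[0,0,0],[-0.0025,0,0],150],[[0,0,0],[-0.0025,0,0],150],[[0,0,0],[-0.0025,0,0],150],[[0,0,0],[-0.0025,0,0],150],[[0,0,0],[-0.0025,0,0],150]]' 20; python3 go.py 164 46 16
```

```text
time: 7.45
eef_pos: [533.3, 7.4, 48.3]
tcp_rot: [0.103, 0.992, -0.008, 0.07]
ft_force: [-1.9, 0.8, 0.6]
opening: 35.2
t 7.45 TCP in deck [68.5 46.3 17. ] open 35.2 F deck [-1.9  0.4  0.9]
turn deg [-0.07  0.12 -0.05] shift now-axes [-95.5  -0.2   1.2] shift target-axes [-95.5  -0.3   1. ]
```

Very steady now. Continue.

```bash
python3 -m jog '[[[0,0,0],[-0.0025,0,0.0001],150],[[0,0,0],[-0.0025,0,0.0001],150],[[0,0,0],[-0.0025,0,0.0001],150],[[0,0,0],[-0.0025,0,0.0001],150],[[0,0,0],[-0.0025,0,0],150],[[0,0,0],[-0.0025,0,0],150],[[0,0,0],[-0.0025,0,0],150],[[0,0,0],[-0.0025,0,0],150]]' 20; python3 go.py 164 46 16
```

```text
time: 8.25
eef_pos: [554.5, 2.9, 50.9]
tcp_rot: [0.103, 0.992, -0.008, 0.07]
ft_force: [-2.6, 0.1, 1.3]
opening: 34.7
t 8.25 TCP in deck [90.3 46.2 16.5] open 34.7 F deck [-2.3 -0.4  1.7]
turn deg [-0.07  0.11 -0.05] shift now-axes [-73.7  -0.2   0.7] shift target-axes [-73.7  -0.2   0.5]
```

```bash
python3 -m jog '[[[0,0,0],[-0.0025,0,0],150],[[0,0,0],[-0.0025,0,0],150],[[0,0,0],[-0.0025,0,0],150],[[0,0,0],[-0.0025,0,0],150],[[0,0,0],[-0.0025,0,0],150],[[0,0,0],[-0.0025,0,0],150],[[0,0,0],[-0.0025,0,0],150],[[0,0,0],[-0.0025,0,0],150]]' 20; python3 go.py 164 46 16
```

```text
time: 9.05
eef_pos: [575.6, -1.5, 54.0]
tcp_rot: [0.103, 0.992, -0.008, 0.07]
ft_force: [-2.0, -0.0, 0.4]
opening: 35.1
t 9.05 TCP in deck [112.1  46.2  16.5] open 35.1 F deck [-1.8 -0.4  0.7]
turn deg [-0.07  0.11 -0.05] shift now-axes [-51.9  -0.2   0.6] shift target-axes [-51.9  -0.2   0.5]
```

```bash
python3 -m jog '[[[0,0,0],[-0.0025,0,0],150],[[0,0,0],[-0.0025,0,0],150],[[0,0,0],[-0.0025,0,0],150],[[0,0,0],[-0.0025,0,0],150],[[0,0,0],[-0.0025,0,0],150],[[0,0,0],[-0.0025,0,0],150]]' 20; python3 go.py 164 46 16
python3 - <<'E'
from h import *
im=bot.grab_frame("scene");cv2.imwrite("pics/s4.png",cv2.resize(im[130:270,220:420,::-1],None,fx=4,fy=4,interpolation=cv2.INTER_CUBIC))
E
```

```text
time: 9.65
eef_pos: [591.4, -4.8, 56.2]
tcp_rot: [0.103, 0.992, -0.008, 0.07]
ft_force: [-1.9, 0.8, 0.9]
opening: 35.3
t 9.65 TCP in deck [128.4  46.2  16.5] open 35.3 F deck [-1.9  0.4  1.2]
turn deg [-0.07  0.11 -0.05] shift now-axes [-35.6  -0.1   0.6] shift target-axes [-35.6  -0.2   0.5]
```

View pics/s4.png

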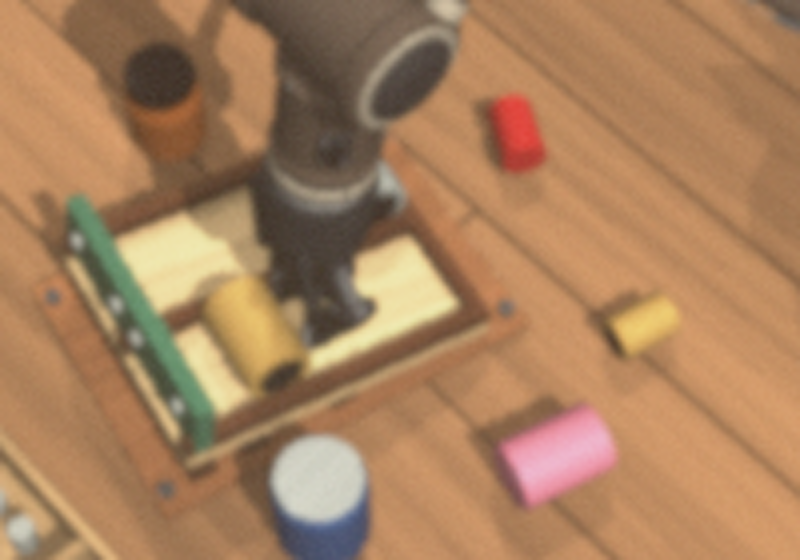

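The sleeve is well up the lane (crop (255,332)), square, with the fingers on it. About 35 mm remain.

```bash
python3 -m jog '[[[0,0,0],[-0.0025,0,0],150],[[0,0,0],[-0.0025,0,0],150],[[0,0,0],[-0.0025,0,0],150],[[0,0,0],[-0.0025,0,0],150],[[0,0,0],[-0.0025,0,0],150],[[0,0,0],[-0.0025,0,0],150],[[0,0,0],[-0.0025,0,0],150],[[0,0,0],[-0.0025,0,0],150]]' 20; python3 go.py 164 46 16
```

```text
time: 10.5
eef_pos: [612.9, -9.3, 59.4]
tcp_rot: [0.103, 0.992, -0.008, 0.071]
ft_force: [-2.3, 0.3, 1.8]
opening: 34.8
t 10.5 TCP in deck [150.5  46.2  16.7] open 34.8 F deck [-2.1 -0.1  2.1]
turn deg [-0.07  0.15 -0.05] shift now-axes [-13.5  -0.2   0.7] shift target-axes [-13.5  -0.2   0.7]
```

```bash
python3 -m jog '[[[0,0,0],[-0.0015,0,0],150],[[0,0,0],[-0.0015,0,0],150],[[0,0,0],[-0.0015,0,0],150],[[0,0,0],[-0.0015,0,0],150]]' 20; python3 go.py 164 46 16
```

```text
time: 10.9
eef_pos: [619.4, -10.7, 60.4]
tcp_rot: [0.103, 0.992, -0.008, 0.071]
ft_force: [-3.5, 1.0, 1.4]
opening: 35.5
t 10.9 TCP in deck [157.3  46.1  16.7] open 35.5 F deck [-3.4  0.3  1.9]
turn deg [-0.07  0.15 -0.05] shift now-axes [-6.7 -0.1  0.7] shift target-axes [-6.7 -0.1  0.7]
```

```bash
python3 -m jog '[[[0,0,0],[-0.0015,0,0],150],[[0,0,0],[-0.0015,0,0],150],[[0,0,0],[-0.001,0,0],150]]' 20; python3 go.py 164 46 16
```

```text
time: 11.2
eef_pos: [623.6, -11.5, 61.0]
tcp_rot: [0.103, 0.992, -0.008, 0.071]
ft_force: [-2.2, -0.3, 0.3]
opening: 34.9
t 11.2 TCP in deck [161.6  46.2  16.7] open 34.9 F deck [-2.  -0.8  0.5]
turn deg [-0.07  0.15 -0.05] shift now-axes [-2.4 -0.2  0.7] shift target-axes [-2.4 -0.2  0.7]
```

```bash
python3 -m jog '[[[0,0,0],[-0.001,0,0],150],[[0,0,0],[-0.001,0,0],150]]' 20; python3 go.py 164 46 16
```

```text
time: 11.4
eef_pos: [625.5, -11.9, 61.2]
tcp_rot: [0.103, 0.992, -0.008, 0.07]
ft_force: [-4.6, 1.9, 1.7]
opening: 35.7
t 11.4 TCP in deck [163.6  46.2  16.6] open 35.7 F deck [-4.6  0.9  2.4]
turn deg [-0.07  0.12 -0.05] shift now-axes [-0.4 -0.2  0.6] shift target-axes [-0.4 -0.2  0.6]
```

```bash
python3 -m jog '[[[0,0,0],[-0.001,0,0],150]]' 20; python3 go.py 164 46 16
```

```text
time: 11.5
eef_pos: [625.5, -12.0, 61.1]
tcp_rot: [0.103, 0.992, -0.008, 0.069]
ft_force: [-6.6, 1.2, 2.6]
opening: 35.2
t 11.5 TCP in deck [163.6  46.1  16.5] open 35.2 F deck [-6.2 -0.2  3.5]
turn deg [-0.08 -0.02 -0.06] shift now-axes [-0.4 -0.1  0.5] shift target-axes [-0.4 -0.1  0.5]
```

```bash
python3 -m jog '[[[0,0,0],[-0.001,0,0],150]]' 20; python3 go.py 164 46 16
```

```text
time: 11.6
eef_pos: [625.5, -12.0, 60.8]
tcp_rot: [0.103, 0.992, -0.008, 0.068]
ft_force: [-5.1, 1.6, 2.0]
opening: 35.3
t 11.6 TCP in deck [163.5  46.1  16.2] open 35.3 F deck [-5.   0.5  2.7]
turn deg [-0.09 -0.16 -0.05] shift now-axes [-0.5 -0.1  0.2] shift target-axes [-0.5 -0.1  0.2]
```

It has stopped at deck x 163.5 with the force rising, as predicted for plate contact (164). I'll preload a little and check in both views.

```bash
python3 -m jog '[[[0,0.1,0],[-0.002,0,0],150],[[0,0,0],[-0.002,0,0],150]]' 20; python3 go.py 164 46 16
python3 - <<'E'
from h import *
a=bot.grab_frame("scene")[150:270,220:350,::-1];b=bot.grab_frame("top")[130:250,260:390,::-1]
cv2.imwrite("pics/f.png",cv2.resize(np.hstack([a,b]),None,fx=3,fy=3,interpolation=cv2.INTER_CUBIC))
r,o=deck(np.load("p.npy"))
for n,P in(("bronze_sleeve",(200,46,25)),("steel_sleeve",(33,-46,25))):
  for c in("scene","top"):
    e=proj(r.apply(P)+o,c)[0];print(n,c,"expect",e.round(1),near(n,c,e))
E
python3 go.py 164 46 16
```

```text
time: 11.8
eef_pos: [625.5, -12.1, 60.0]
tcp_rot: [0.103, 0.993, -0.008, 0.062]
ft_force: [-6.5, 1.3, 3.7]
opening: 35.4
t 11.8 TCP in deck [163.4  46.   15.4] open 35.4 F deck [-6.1 -0.   4.6]
turn deg [-0.13 -0.78 -0.05] shift now-axes [-0.6  0.  -0.6] shift target-axes [-0.6  0.  -0.6]
bronze_sleeve scene expect [272.2 219. ] (array([273.6689038 , 217.83892617]), 447, 0.56)
bronze_sleeve top expect [326.1 155.9] (array([345.84207034, 174.3583278 ]), 1507, 0.29)
steel_sleeve scene expect [307.5 173.5] (array([310.10869565, 175.45652174]), 322, 0.77)
steel_sleeve top expect [343.3 207.3] (array([348.15753425, 207.97260274]), 146, 0.58)
t 12.3 TCP in deck [163.4  46.   15.3] open 35.2 F deck [-6.2 -0.   3.1]
turn deg [-0.13 -0.77 -0.05] shift now-axes [-0.5  0.  -0.7] shift target-axes [-0.6  0.  -0.7]
```

View pics/f.png

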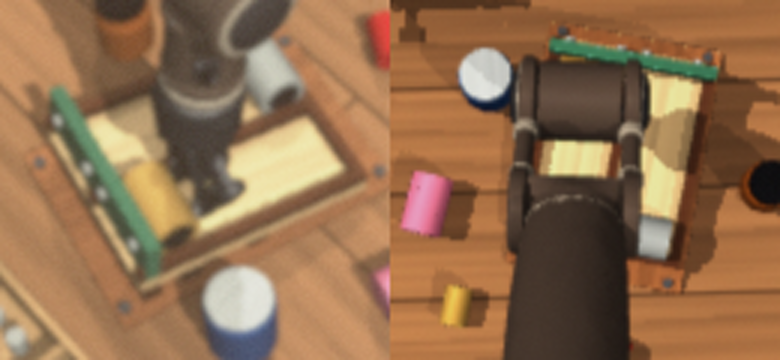

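```bash
python3 -m jog '[[[0,-0.7,0],[-0.004,0,-0.001],150],[[0,-0.3,0],[-0.004,0,-0.001],150]]' 20; python3 go.py 164 46 16
python3 - <<'E'
from h import *
r,o=deck(np.load("p.npy"));s=bot.sense();print(r.inv().apply(s["wrist_torque"]))
im=bot.grab_frame("top")
hsv=cv2.cvtColor(im,cv2.COLOR_RGB2HSV);m=cv2.inRange(hsv,(50,80,30),(95,255,200));m[:130]=0;m[180:]=0;m[:,:300]=0;m[:,385:]=0
pts=np.argwhere(m)[:,::-1].astype(np.float32)
l=cv2.fitLine(pts,cv2.DIST_HUBER,0,.01,.01).ravel();print("plate slope deg",len(pts),np.degrees(np.arctan2(l[1],l[0])))
a=proj([r.apply((226,y,45))+o for y in(90,-90)],"top");d=a[1]-a[0];print("expected",np.degrees(np.arctan2(d[1],d[0])))
E
```

```text
time: 12.5
eef_pos: [625.6, -12.2, 59.8]
tcp_rot: [0.103, 0.993, -0.008, 0.063]
ft_force: [-8.9, 2.7, 4.4]
opening: 35.1
t 12.5 TCP in deck [163.5  45.9  15.2] open 35.1 F deck [-8.5  0.8  5.7]
turn deg [-0.19 -0.74 -0.07] shift now-axes [-0.5  0.1 -0.8] shift target-axes [-0.5  0.1 -0.8]
[0.12818661 1.5610883  0.0318602 ]
plate slope deg 216 10.307598
expected 10.217731728774641
```

The plate's yaw in the image matches the fit (10.3° against 10.2°). The moment about the deck normal is only 0.03 N m at 8.5 N, so contact is square and centred. Handing in.

```bash
python3 -c "
from plant import bot
print(bot.finish_job())"
```

```text
the job is handed in; nothing more can be done
None
```

I pushed the bronze sleeve (the large yellow one, left lane) up the ramp with the two fingertips behind it, at about 27 mm/s without backing off. It ended against the green stop plate. I handed the job in at about 12.5 s with the fingers still pressing it there.

**Checks that agreed:**
- **Position:** the fingers stopped at deck x 163.5 mm (164 expected at plate contact). The push rose from about 2 N while rolling to about 8.5 N.
- **Squareness:** the plate's slope in the top picture matched my ramp fit (10.3° against 10.2°). The moment about the deck normal was only 0.03 N m.
- **Other objects:** the last pictures show the steel sleeve still at the foot of its lane. The tin, the jar and the loose pieces near the ramp look unmoved. I did not check the mug, screwdriver and wrench.

**Checks that failed or disagreed:**
- **Top camera:** the arm hid the bronze sleeve at the end, so that detection (confidence 0.29) was useless.
- **Scene camera:** the sleeve was found about 2 px from where I expected it, with the arm partly covering it.
- **Tool tilt:** the tool ended about 0.7° off square to the deck, from the preload.

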